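# Snap the green board home in its detector housing

### The arm

A 6-joint arm with a two-finger parallel gripper is mounted at the origin on the work surface. World frame = base frame: x ahead of the robot, y to its left, z up, the work surface at z = 0. Lengths are in m, angles in degrees, forces in N, time in s.
With the tool pointing down it reaches from about 0.4 to 0.825 m from the base axis. Payload 7 kg.
Tool frame: the origin (TCP) lies between the finger pads; the fingertips stand 11 mm ahead of it and the grasp point (between the pads) lies 8 mm behind it; z points along the fingers, y is the direction in which the jaws open and shut (so a half turn about z gives the same grasp; the last joint's range is limited). The gripper opens to 88 mm and grips with 3 to 60 N. Pads are 19 mm wide; open, the fingers measure 130 mm over their backs; the gripper's body (78 mm by 193 mm) begins 47 mm behind the grasp point.
Start: joints at [-58.78, 20.546, 0.682, 0, -70.136, -16.507], TCP at [0.171, -0.653, 0.238] pointing down, gripper open.
Joint ranges: [-176.03, 176.03], [-82.01, 121.73], [-58.28, 71.71], [-173.87, 95.51], [-174.79, -0.11], [-173.66, 173.66]. Speed limits (degrees/s): [136.94, 136.94, 172.46, 180, 180, 180].

### API

Orientations are given as [roll, pitch, yaw] about the fixed x, y, z axes, in that order (R = Rz(yaw) Ry(pitch) Rx(roll)).
In Python, from plant import r gives the robot as it stands.
- The arm moves only by the shell command python3 -m inch 'ROWS' [OPENING] [FORCE]. ROWS is JSON, a list of rows, each an object of numbers: "x", "y", "z": the shift along the tool's x, y, z as a fraction of full scale; "yaw": the turn about the tool's z as a fraction of full scale. In form: [{"x": .., "y": .., "z": .., "yaw": ..}, ...]. A call has 1 to 5 rows; each row shifts and turns the pose as measured when the row begins, along the tool's axes as they then stand; what a row does not reach is not made up. Full scale, the value 1, is 0.025 m for a shift and 4 degrees for a turn. A row lasts 1/12 s, in which the tool goes at most 41.7 mm and 7.16 degrees, less where a joint would pass 70% of its speed; a pose out of reach is approached as far as the arm can. A call with a number of a shift or a turn outside -1 to 1 is refused whole. A call with a gripper value outside its range is refused whole. OPENING is the opening, from -1 (shut) to 1 (fully open), set as the call begins (- or left out, the last holds). The fingers move at their own pace and stop on an object; FORCE is the grip in N (left out, the last holds). Time passes only in rows, so rows that do not move let the fingers close. It gives the time, the measured TCP pose, the force and the opening at its end, in the units of the state.
- r.get_state(): the state, without advancing time (a new reading comes with each control period).
- r.capture(name): name is "scene" or "top" or "wrist"; returns (picture, depth): 384x512x3 uint8, red, green, blue; 384x512 float32, m along the optical axis (not along the pixel's ray), 0 where there is no reading.
- r.camera_info(name): a dict with "mtx" (3x3 intrinsics, pixels), "k1" (the pictures are not rectified: a ray, as slopes to the right and down, at radius r is drawn at 1 + k1 r^2 times it, then the intrinsics apply), "pose" (4x4, takes a point from camera to world coordinates). Camera axes: x right, y down, z forward; pixel columns grow to the right and rows downward; lengths in m; the calibration is good to about 2 mm. A picture is of the moment at which its call begins: read the wrist's pose just before it. camera_info takes no time and is no camera call; for the wrist camera it gives the pose at the moment of the call.
- r.close_job(): hands the job in, once; it reports no verdict.
The state is a dict: "time_s": time; "joints": joint angles; "qd": joint speeds; "joint_torque": joint torques, N m; "tcp_pos": TCP position; "eef_rot": TCP orientation; "contact_force": force on the tool from outside, world axes, zero at the start; "moment": the same for the moment, N m; "gripper_width": finger opening in m.
Only numpy, scipy, OpenCV 4.12 (cv2) and the standard library are available. Lean on these libraries where they do the work, as an engineer would, in place of code of your own. Each camera call takes 0.05 s, during which the arm holds its last target. There are 200 camera calls.

### The job

The green circuit board has only been laid on the tips of the four snap standoffs in its open white housing. Press it straight down until every standoff clicks through and the board sits level and fully home on their shoulders, then let go. Leave the blue board in the other housing as it lies, up on its tips.

Things in the scene. Friction and masses are not known exactly. Their poses are not given: they have to be found in the camera images.
- green_board_top (a point): Centre of the flat top of the metal can (44 x 40 x 10 mm) in the middle of the green board (150 x 120 x 3 mm, 0.12 kg): push here, within 15 mm. x along the 150 mm side, z up. It starts 42 mm above the work surface; home is 33 mm. The snaps resist with 8 to 15 N in all (a 20 N push is enough); one side may click before the other, then the board meets rigid shoulders and stays down.
- green_housing: The green board's white open housing, fixed, 190 x 160 mm, walls 28 mm high; origin at the centre of its underside on the work surface, x along the 190 mm side, z up. Four white snap standoffs at x = +-62, y = +-47 mm: shoulders 20 mm and tips 35.5 mm above the work surface, each with two springy leaves that fold in as the hole passes and spring out over the board.
- blue_board_top (a point): The same point on the blue board (same size, same kind of can), which must be left as it is, up on the tips of its own standoffs.
- blue_housing: The blue board's housing, the same as the green board's and beside it; the two may be either way round.
There are look-alikes about, which are no part of the job. Of the things that look like the part that bears blue_board_top, the middle-sized one is meant.

How it is judged:
By the outcome, as a careful person would: the job done as asked, in the order asked, and still so for the second after the job is handed in, with the robot touching nothing.
It also fails if it takes over 26 s, if anything falls off the work surface, if the arm or the gripper's body presses on something with over 40 N, if the wrist force passes 120 N, or if a joint passes its speed limit or range.

## Working session

There is one attempt and no reset: what is moved stays moved. The work goes in short steps, Python scripts to look and compute and a shell command to move; the robot and the scene stay as the last step left them, time stands still between calls to the robot, and variables do not carry over. Pictures are saved under pics/ and viewed, about 8 in all and at most 12, crops included, and the job is handed in when it is done.

```bash
ls; mkdir -p pics
cat > h.py <<'E'
import numpy as np, cv2
from plant import r
def world(name, px, depth, info):
    px=np.atleast_2d(px).astype(float); K=info["mtx"]; K=np.array(K)
    f=K[[0,1],[0,1]]; c=K[:2,2]; d=(px-c)/f; u=d.copy()
    for _ in range(20): u=d/(1+info["k1"]*(u**2).sum(1,keepdims=True))
    z=np.asarray(depth).reshape(-1,1); P=np.hstack([u*z,z,np.ones_like(z)])
    return (np.array(info["pose"])@P.T).T[:,:3]
def cloud(name):
    i=r.camera_info(name); im,d=r.capture(name)
    v,u=np.mgrid[:384,:512]; W=world(name,np.c_[u.ravel(),v.ravel()],d.ravel(),i).reshape(384,512,3)
    W[d==0]=np.nan
    return im,d,W
E
python3 - <<'E'
from h import *
ims=[]
for n in ("scene","top"):
    im,d,W=cloud(n); np.savez(n,im=im,W=W); ims.append(im)
cv2.imwrite("pics/a.png",cv2.resize(np.hstack(ims)[...,::-1],None,fx=.78,fy=.78))
cv2.imwrite("pics/top.png",ims[1][...,::-1])
print(r.get_state())
E
```

```text
pics
{'time_s': 0.1, 'joints': array([-5.87807442e+01,  2.05863049e+01,  6.37537122e-01, -1.64392727e-02,
       -7.01369874e+01, -1.65061184e+01]), 'qd': array([-0.02440194, -0.1105082 ,  0.13725211,  0.04087098, -0.09607923,
        0.06516807]), 'joint_torque': array([ 8.60706477e-04, -5.84168351e+01,  2.93750721e+01,  7.01558501e+00,
        1.01112068e-02, -5.06882736e-05]), 'tcp_pos': array([ 0.17127824, -0.65245413,  0.23672075]), 'eef_rot': array([ 1.79913388e+02, -9.54869258e-03, -1.65292453e+02]), 'contact_force': array([0.39042832, 0.24675879, 0.38277814]), 'moment': array([ 0.0063076 , -0.01063393, -0.06788447]), 'gripper_width': 0.08774435401257685}
```

View pics/top.png

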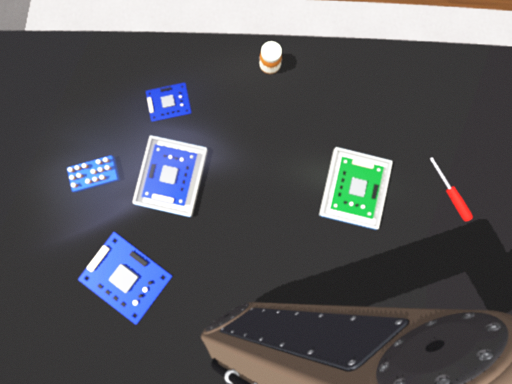

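View pics/a.png

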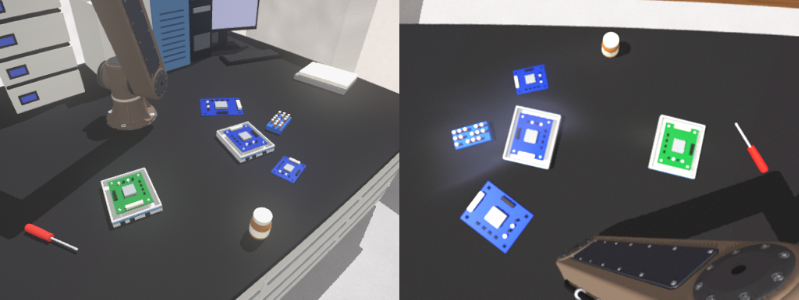

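The top view shows the green board's can at about (357,187) and the housed blue board at (170,175). The loose boards around them are look-alikes.

Run:
```python
from h import *
D=np.load("top.npz"); im=D["im"].astype(int); W=D["W"]
R,G,B=im[...,0],im[...,1],im[...,2]
m=(G>110)&(R<100)&(B<120); m=m.astype(np.uint8)
n,l,s,c=cv2.connectedComponentsWithStats(cv2.morphologyEx(m,cv2.MORPH_CLOSE,np.ones((13,13))))
k=1+s[1:,4].argmax(); p=W[(l==k)&(m>0)]; print(s[k],c[k],"green z",np.nanmedian(p[:,2]))
a=W[l==k]; a=a[~np.isnan(a[:,0])]
b=cv2.minAreaRect((a[:,:2]*1000).astype(np.float32)); print("board rect mm",b)
print(cv2.boxPoints(b))
can=W[182:193,352:363].reshape(-1,3); print("can",np.nanmedian(can,0))
print("blue",np.nanmedian(W[171:180,166:175].reshape(-1,3),0))
w=(im.min(2)>150)&(np.hypot(*(W[...,:2]-np.nanmedian(can,0)[:2]).transpose(2,0,1))<.14)
q=W[w]; b=cv2.minAreaRect((q[:,:2]*1000).astype(np.float32)); print("housing",b)
```

```text
[ 331  158   52   60 1853] [356.62169455 188.60820291] green z 0.03268596478589281
board rect mm ((468.703125, -234.9602813720703), (116.4524154663086, 142.70567321777344), 78.02339172363281)
[[ 386.82083 -277.11246]
 [ 526.42017 -306.72565]
 [ 550.58545 -192.8081 ]
 [ 410.98608 -163.19492]]
can [ 0.46784711 -0.23199768  0.04277271]
blue [0.48517851 0.27113214 0.04290575]
housing ((471.1410217285156, -240.9171142578125), (173.46212768554688, 203.26498413085938), 78.05572509765625)
```

```bash
python3 -m inch '[{"x":-0.9,"y":0.75},{"x":-0.9,"y":0.75},{"x":-0.9,"y":0.75},{"x":-0.9,"y":0.75},{"x":-0.9,"y":0.75}]' -1 20; python3 -m inch '[{"x":-0.9,"y":0.75},{"x":-0.9,"y":0.75},{"x":-0.9,"y":0.75},{"x":-0.9,"y":0.75},{"x":-0.9,"y":0.75}]'; python3 -m inch '[{"x":-0.9,"y":0.75},{"x":-0.9,"y":0.75},{"x":-0.9,"y":0.75},{"x":-0.9,"y":0.75},{}]'
```

```text
validation failed for argument at $[0]...
validation failed for argument at $[0]...
validation failed for argument at $[0]...
```

Every key seems to be required in each row.

```bash
python3 -m inch '[{"x":-0.9,"y":0.75,"z":0,"yaw":0},{"x":-0.9,"y":0.75,"z":0,"yaw":0},{"x":-0.9,"y":0.75,"z":0,"yaw":0},{"x":-0.9,"y":0.75,"z":0,"yaw":0},{"x":-0.9,"y":0.75,"z":0,"yaw":0}]' -1 20
```

```text
time_s: 0.52
tcp_pos: [0.2548, -0.5318, 0.232]
eef_rot: [179.5, -0.2, -165.8]
contact_force: [0.7, 0.2, 0.6]
gripper_width: 0.0598
```

```bash
python3 -m inch '[{"x":-0.9,"y":0.75,"z":0,"yaw":0},{"x":-0.9,"y":0.75,"z":0,"yaw":0},{"x":-0.9,"y":0.75,"z":0,"yaw":0},{"x":-0.9,"y":0.75,"z":0,"yaw":0},{"x":-0.9,"y":0.75,"z":0,"yaw":0}]'; python3 -m inch '[{"x":-0.9,"y":0.75,"z":0,"yaw":0},{"x":-0.9,"y":0.75,"z":0,"yaw":0},{"x":-0.9,"y":0.75,"z":0,"yaw":0},{"x":-0.9,"y":0.75,"z":0,"yaw":0},{"x":0,"y":0,"z":0,"yaw":0}]'
```

```text
time_s: 0.93
tcp_pos: [0.3429, -0.406, 0.2306]
eef_rot: [179.4, -0.3, -165.8]
contact_force: [0.3, -0.7, 0.3]
gripper_width: 0.0264
time_s: 1.35
tcp_pos: [0.4156, -0.3024, 0.2301]
eef_rot: [179.3, -0.3, -165.7]
contact_force: [0.2, -0.3, 0.2]
gripper_width: 0.0009
```

Run:
```python
from h import *
s=r.get_state(); print(s["tcp_pos"],s["eef_rot"],s["joints"])
im,d,W=cloud("wrist"); np.savez("wrist",im=im,W=W)
cv2.imwrite("pics/w1.png",im[...,::-1])
```

```text
[ 0.41559344 -0.30236851  0.23013927] [ 179.27130178   -0.2763104  -165.68952195] [-14.51513805   6.06974779 -19.24050771  -0.55613202 -65.28418496
 -60.94099012]
```

View pics/w1.png

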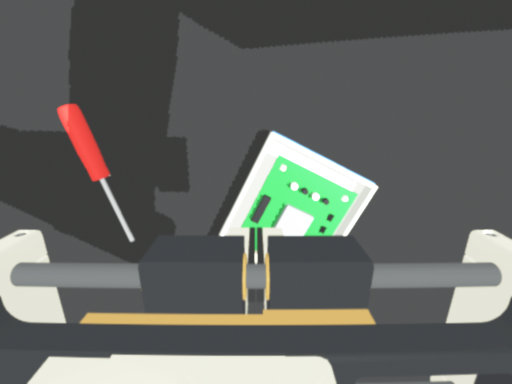

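The wrist view shows the can partly hidden behind the gripper at about (292,220). I'll cross-check its position using the scene and wrist clouds.

Run:
```python
from h import *
for n in("top","scene","wrist"):
    D=np.load(n+".npz");W=D["W"];im=D["im"].astype(int)
    m=(np.hypot(W[...,0]-.468,W[...,1]+.233)<.04)&(W[...,2]>.037)&(W[...,2]<.05)&(im.min(2)>150)
    q=W[m]; b=cv2.minAreaRect((q[:,:2]*1000).astype(np.float32)); print(n,m.sum(),np.median(q,0),b)
s=r.get_state()
from scipy.spatial.transform import Rotation as Ro
R=Ro.from_euler("xyz",s["eef_rot"],degrees=True)
print((R.inv().apply(np.array([.4695,-.234,.1])-s["tcp_pos"]))/.025)
```

```text
top 245 [ 0.46763888 -0.23430052  0.04253705] ((467.3934631347656, -234.42051696777344), (40.473777770996094, 44.95094299316406), 77.97924041748047)
scene 202 [ 0.47147297 -0.23676334  0.04303453] ((470.322265625, -236.26593017578125), (39.07742691040039, 46.915897369384766), 77.54679870605469)
wrist 761 [ 0.46206694 -0.23537374  0.0423597 ] ((465.5671691894531, -234.35411071777344), (40.190673828125, 40.11613464355469), 77.50729370117188)
[-2.84015834  2.07502409  5.21367984]
```

```bash
python3 -m inch '[{"x":-0.95,"y":0.69,"z":0.8,"yaw":0},{"x":-0.95,"y":0.69,"z":0.8,"yaw":0},{"x":-0.95,"y":0.69,"z":0.8,"yaw":0},{"x":0,"y":0,"z":0.9,"yaw":0},{"x":0,"y":0,"z":0.9,"yaw":0}]'; python3 -m inch '[{"x":0,"y":0,"z":0.9,"yaw":0},{"x":0,"y":0,"z":0,"yaw":0}]'
python3 - <<'E'
from h import *
from scipy.spatial.transform import Rotation as Ro
s=r.get_state();R=Ro.from_euler("xyz",s["eef_rot"],degrees=True)
print((R.inv().apply(np.array([.469,-.235,.058])-s["tcp_pos"]))/.025)
E
```

```text
time_s: 1.82
tcp_pos: [0.4747, -0.2344, 0.1272]
eef_rot: [179.6, 0.2, -165.7]
contact_force: [-0.4, -0.7, -1.1]
gripper_width: 0.0005
time_s: 1.98
tcp_pos: [0.4719, -0.2339, 0.0995]
eef_rot: [179.4, -0.1, -165.7]
contact_force: [-1.0, 0.8, 0.4]
gripper_width: 0.0001
[ 0.11786715 -0.03047585  1.65835736]
```

```bash
python3 -m inch '[{"x":0.1,"y":0,"z":0.8,"yaw":0},{"x":0,"y":0,"z":0.7,"yaw":0},{"x":0,"y":0,"z":0,"yaw":0}]'; python3 -m inch '[{"x":0,"y":0,"z":0.1,"yaw":0},{"x":0,"y":0,"z":0.1,"yaw":0},{"x":0,"y":0,"z":0.1,"yaw":0}]'
```

```text
time_s: 2.23
tcp_pos: [0.4689, -0.2362, 0.0623]
eef_rot: [179.5, -0.2, -165.7]
contact_force: [-0.0, -0.4, -0.0]
gripper_width: 0.0004
time_s: 2.48
tcp_pos: [0.47, -0.2378, 0.0576]
eef_rot: [179.6, -0.1, -165.8]
contact_force: [0.8, 0.2, 0.6]
gripper_width: 0.0004
```

```bash
python3 -m inch '[{"x":0,"y":0.1,"z":0.12,"yaw":0},{"x":0,"y":0.05,"z":0.1,"yaw":0}]'; python3 -m inch '[{"x":0,"y":0,"z":0.12,"yaw":0},{"x":0,"y":0,"z":0.12,"yaw":0}]'; python3 -m inch '[{"x":0,"y":0,"z":0.15,"yaw":0},{"x":0,"y":0,"z":0.15,"yaw":0}]'
```

```text
time_s: 2.65
tcp_pos: [0.4702, -0.2346, 0.0537]
eef_rot: [179.6, 0.1, -165.8]
contact_force: [-0.6, 0.1, -0.2]
gripper_width: 0.0006
time_s: 2.82
tcp_pos: [0.4714, -0.2347, 0.0498]
eef_rot: [179.8, 0.2, -165.7]
contact_force: [-2.3, -0.2, 11.2]
gripper_width: 0.0005
time_s: 2.98
tcp_pos: [0.472, -0.2348, 0.0441]
eef_rot: [179.8, 0.3, -165.7]
contact_force: [-3.8, 3.2, 20.8]
gripper_width: 0.0005
```

```bash
python3 -m inch '[{"x":-0.05,"y":0,"z":0.18,"yaw":0},{"x":0,"y":0,"z":0.2,"yaw":0}]'; python3 -m inch '[{"x":0,"y":0,"z":0.2,"yaw":0}]'
```

```text
time_s: 3.15
tcp_pos: [0.4723, -0.2348, 0.0436]
eef_rot: [180.0, 0.2, -165.4]
contact_force: [-21.3, 19.3, 75.1]
gripper_width: 0.0005
time_s: 3.23
tcp_pos: [0.4722, -0.2348, 0.0438]
eef_rot: [-179.9, 0.2, -165.2]
contact_force: [-17.9, 13.3, 58.0]
gripper_width: 0.0001
```

Rigid contact at z = 0.0437, which is the home height. I'll retract now and check.

```bash
python3 -m inch '[{"x":0,"y":0,"z":-0.3,"yaw":0},{"x":0,"y":0,"z":-0.8,"yaw":0},{"x":0,"y":0,"z":-1,"yaw":0},{"x":0,"y":0,"z":-1,"yaw":0},{"x":0,"y":0,"z":-1,"yaw":0}]'; python3 -m inch '[{"x":1,"y":-0.7,"z":-1,"yaw":0},{"x":1,"y":-0.7,"z":-1,"yaw":0},{"x":1,"y":-0.7,"z":-1,"yaw":0},{"x":1,"y":-0.7,"z":0,"yaw":0},{"x":0,"y":0,"z":0,"yaw":0}]'
python3 - <<'E'
from h import *
ims=[]
def fit(W,m):
    q=W[m]; A=np.c_[q[:,:2]-q[:,:2].mean(0),np.ones(len(q))]; c=np.linalg.lstsq(A,q[:,2],rcond=None)[0]
    return len(q),np.median(q,0).round(4),"slope deg",np.degrees(c[:2]).round(2)
for n in("top","scene","wrist"):
    im,d,W=cloud(n); ims.append(im); I=im.astype(int)
    near=np.hypot(W[...,0]-.469,W[...,1]+.235)
    can=(near<.018)&(W[...,2]>.025)
    grn=(near<.085)&(I[...,1]>100)&(I[...,0]<90)&(I[...,2]<110)&(W[...,2]>.01)&(W[...,2]<.04)
    if can.sum()>20: print(n,"can",fit(W,can))
    if grn.sum()>20: print(n,"board",fit(W,grn))
    bc=np.hypot(W[...,0]-.486,W[...,1]-.271)<.015
    if n!="wrist": print(n,"blue",fit(W,bc))
a=cv2.resize(ims[1][190:310,90:250],(640,480),interpolation=cv2.INTER_CUBIC)
cv2.imwrite("pics/e1.png",a[...,::-1])
cv2.imwrite("pics/e2.png",ims[2][...,::-1]); print(r.get_state()["contact_force"],r.get_state()["tcp_pos"])
E
```

```text
time_s: 3.65
tcp_pos: [0.4691, -0.2332, 0.15]
eef_rot: [180.0, 0.1, -165.1]
contact_force: [0.2, -1.4, 0.5]
gripper_width: 0.0005
time_s: 4.07
tcp_pos: [0.3914, -0.3292, 0.2367]
eef_rot: [-179.5, 0.7, -164.7]
contact_force: [0.3, 0.6, -1.9]
gripper_width: 0.0004
top can (175, array([ 0.4655, -0.2336,  0.0341]), 'slope deg', array([-843.32,  247.41]))
top board (904, array([ 0.4525, -0.2065,  0.0236]), 'slope deg', array([-0.04,  0.02]))
top blue (101, array([0.4853, 0.2705, 0.0428]), 'slope deg', array([-1.02,  2.91]))
scene can (527, array([ 0.4636, -0.2335,  0.5872]), 'slope deg', array([-815.16,  270.48]))
scene board (1195, array([ 0.4773, -0.2382,  0.0238]), 'slope deg', array([-0.17,  0.05]))
scene blue (42, array([0.4859, 0.2716, 0.0415]), 'slope deg', array([-0.29,  1.87]))
wrist can (158, array([ 0.4593, -0.2381,  0.0335]), 'slope deg', array([-0.72, -0.69]))
wrist board (255, array([ 0.4513, -0.2576,  0.0237]), 'slope deg', array([-0.93, -0.01]))
[-0.03723098  0.6051677   0.12590619] [ 0.39351781 -0.32710832  0.23553207]
```

View pics/e1.png

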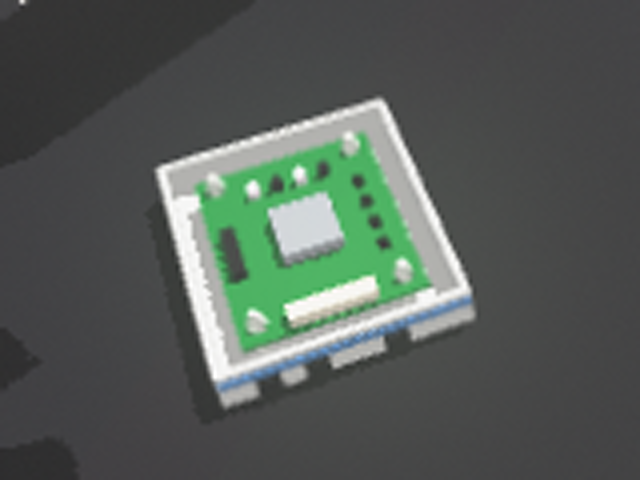

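View pics/e2.png

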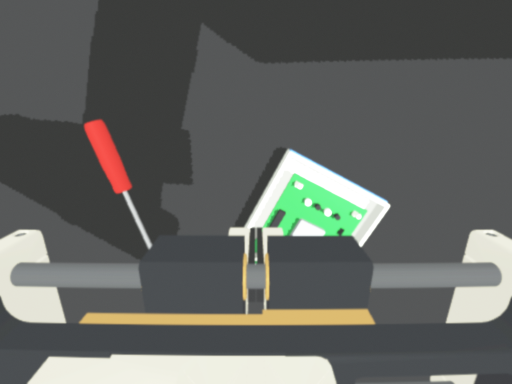

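The enlarged scene view shows all four snaps standing up through the board, at about (215,182), (350,142), (402,270) and (256,320). The board is level inside the walls, at about 23.7 mm against 23 mm for home.

```bash
python3 -c "
from plant import r
print(r.close_job())"
```

```text
the job is handed in; nothing more can be done
None
```

I pressed the green board home with the closed fingertips on its metal can, about 3 mm from the centre, then lifted clear and handed the job in at about 4.3 s.

**Green board:** its top now reads 23.6–23.8 mm above the work surface, against 23 mm expected. The can top reads about 34 mm, down from 42.5 mm, against 33 mm for home. The top and scene cameras show the board level to within 0.2°, and all four snaps stand up through it.

**Checks that disagreed:** the wrist camera's board fit gave a 0.9° slope, but it saw only part of the board. Some of the plane fits on the cans were spoiled by the arm being in view, so I ignored them.

**Blue board:** it was not touched and still reads about 42 mm, up on its tips.

**Forces:** the snaps gave way at roughly 11–21 N. My last confirming push against the rigid shoulders read about 75 N vertically, around 80 N in all. That is more than was needed but under the 120 N wrist limit. The 40 N limit is for the arm and the gripper's body, and only the fingertips were meant to touch; I did not check that separately. At hand-in the robot was about 0.2 m above the work surface and off to the side, touching nothing.

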